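Set a tripod leg to its length mark and squeeze the cam lever shut

TASK

Draw the sprung leg of the little make-up-light tripod out of its tube, with a finger behind the cross bar at its foot, until the pointer on the cross bar stands level with the small steel post on the bamboo rest. Only then, and without letting the leg slip back, squeeze the cam lever fully shut against the leg. Finish while still holding: one finger on the leg and the other on the shut lever, the pointer still level with the post; leave the vase, nail file, soap rest and sunglasses case alone.

Things in the scene. Friction and masses are not known exactly. Their poses are not given: they have to be found in the camera images.
- tripod: Fixed tripod lying in a bamboo rest (board 10 mm high). Origin: on the counter under the mouth of the black collar; x along the sliding leg, the way it draws out; y to the lever side; z up. Leg axis level at y = 0, z = 50 mm. Collar 32 mm wide, ends at x = 0; tube, hub and two splayed legs lie behind, up to 68 mm high. Ahead of x = 0 are only leg, lever, board and post.
- leg (a joint): How far the leg is drawn out, m: 0 = fully in (the start), 0.070 = end stop. A spring pulls it in with 1.7 N (at 0) to 2.7 N, so it runs back when let go, even with the lever shut. It is a square aluminium bar 14 mm wide and high (tripod y -7 to +7 mm), with a dark rubber cross bar near its end and a round foot 11 mm further out.
- pointer (a point): Tip of the thin steel pointer on the end of the cross bar, in the middle of the bar's thickness: at joint leg = 0 at tripod x = 43, y = -61, z = 50 mm; it moves along x with the leg.
- bar_back (a point): Point on the cross bar's back face (towards the collar), to push with a finger: at joint leg = 0 at tripod x = 38, y = -30, z = 50 mm; moves with the leg. The cross bar is 10 mm thick along x, 18 mm high and reaches from y = -52 to +8 mm; at the start a 38 mm gap is open between collar and cross bar.
- mark: The length mark: a small fixed steel post, 6 mm wide along x, 12 mm along y, 18 mm high, standing on the board beside the pointer at tripod y = -74 mm, top 28 mm above the counter. Its tripod x differs from run to run (65 to 88 mm). Origin at the centre of its foot; axes parallel to the tripod's.
- lever (a joint): Angle of the black cam lever, rad: 0 = fully shut, parallel to the leg; open at the start (0.21 to 0.28). It turns about an upright axis at tripod x = -4, y = +14 mm and stays where left (friction, about 1.5 N at the tip). Push its outer face towards the leg to shut it. Open, its tip reaches at most y = 44 mm.
- lever_tip (a point): Outer end of the lever's outer face, mid height (50 mm above the counter); when shut at tripod x = 78, y = 20 mm. The shut lever covers x = -2 to 78, y = 10 to 20, z = 41 to 59 mm; leg and shut lever together are 27 mm wide (y = -7 to +20 mm).
- vase: Bystander: rose ceramic vase, 86 mm across, 150 mm high; origin at the centre of its underside.
- nail_file: Bystander: stainless nail file with white handle, 155 x 15 x 8 mm, lying along its x; origin near its middle, underside.
- soap_rest: Bystander: slatted bamboo soap rest, 120 x 75 x 22 mm; origin at the centre of its underside.
- sunglasses_case: Bystander: closed tortoiseshell sunglasses case, 65 x 160 x 47 mm; origin at the centre of its underside.

How it is judged:
By the outcome, as a careful person would: the job done as asked, in the order asked, and still so for the second after the job is handed in, while the arm keeps its last pose, push and grip.
It also fails if it takes over 32 s, if anything falls off the work surface, if the arm or the gripper's body presses on something with over 40 N, if the wrist force passes 120 N, or if a joint passes its speed limit or range.

ROBOT

A 7-joint arm with a two-finger parallel gripper is mounted at the origin on the work surface. World frame = base frame: x ahead of the robot, y to its left, z up, the work surface at z = 0. Lengths are in mm, angles in rad, forces in N, time in s.
With the tool pointing down it reaches from about 425 to 800 mm from the base axis. Payload 8.3 kg.
Tool frame: the origin (TCP) lies at the very end of the fingers, on their centre line; the grasp point (between the pads) lies 19 mm behind it; y points along the fingers, x is the direction in which the jaws open and shut, and the axes are right-handed (so a half turn about y gives the same grasp; the last joint's range is limited). The gripper opens to 85 mm and grips with 20 to 120 N. Pads are 22 mm wide; open, the fingers measure 114 mm over their backs; the gripper's body (76 mm by 85 mm) begins 54 mm behind the grasp point. The pads swing forward as they close: fully open they stand 13 mm farther back than shut.
Start: joints at [-1.334, 0.383, 0.016, 1.37, -0.006, 1.388, -0.046], TCP at [184.529, 597.12, 231.279] pointing down, gripper open.
Joint ranges: [-2.95, 2.95], [-0.25, 2.06], [-1.52, 1.56], [0.18, 2.33], [-1.44, 4.58], [0.02, 2.06], [-3.01, 3.01]. Speed limits (rad/s): [2.39, 2.39, 3.01, 3.01, 3.14, 3.14, 3.14].

INTERFACE

Orientations are given as [roll, pitch, yaw] about the fixed x, y, z axes, in that order (R = Rz(yaw) Ry(pitch) Rx(roll)).
In Python, from station import observe, eyes, manip gives the robot as it stands.
- The arm moves only by the tool carry_out, never from a script. Its argument "deltas" is a list of rows, each a list of 2 entries, a list of its own where there are three numbers: the shift along the tool's x, y, z in mm, then the turn, a rotation vector about the tool's x, y, z in rad. A call has 1 to 10 rows; each row shifts and turns the pose as measured when the row begins, along the tool's axes as they then stand; what a row does not reach is not made up. A row lasts 1/10 s, in which the tool goes at most 50 mm and 8.59 degrees, less where a joint would pass 70% of its speed; a pose out of reach is approached as far as the arm can. A call is refused whole if a number of a shift passes 50 or a number of a turn 0.15, either way. A call with a gripper value outside its range is refused whole. "hand" is the finger opening in mm, from 0 to 85.4, set as the call begins (left out, the last holds). The fingers move at their own pace and stop on an object; "squeeze" is the grip in N (left out, the last holds). Time passes only in rows, so rows that do not move let the fingers close. It gives the time, the measured TCP pose, the force and the opening at its end, in the units of the state.
- observe(): the state, without advancing time (a new reading comes with each control period).
- eyes.capture(name): name is "scene" or "top"; returns (picture, depth): 384x512x3 uint8, red, green, blue; 384x512 float32, mm along the optical axis (not along the pixel's ray), 0 where there is no reading.
- eyes.camera_params(name): a dict with "mtx" (3x3 intrinsics, pixels), "xyz" and "orientation" of the camera in the world. Camera axes: x right, y down, z forward; pixel columns grow to the right and rows downward; lengths in mm; the calibration is good to about 2 mm. A picture is of the moment at which its call begins. camera_params takes no time and is no camera call.
- manip.sign_off(): hands the job in, once; it reports no verdict.
Trained networks look in the newest picture that a camera, given by its name, has taken for a name from the list of things; names that differ only in an ending like _2 or _b are one class to them, and where a whole thing is asked for, a point or a joint stands for the part that bears it (a point fixed in the world has none). Each returns a list of dicts, best first, with "conf" (0 to 1); they miss things now and then, are a little off and sometimes report something else, mostly with a low value. They report only what shows in the picture. A call takes as long as a camera call.
- eyes.boxes_of(camera, thing): "pixel" ([column, row] in pixels, amid what is visible of it).
- eyes.spot_point(camera, thing): "pixel" ([column, row] in pixels: a listed point, or the origin of a listed thing).
The state is a dict: "t": time; "joints": joint angles; "qvel": joint speeds; "joint_torque": joint torques, N m; "position": TCP position; "eef_rot": TCP orientation; "wrist_force": force on the tool from outside, world axes, zero at the start; "ft_torque": the same for the moment, N m; "opening": finger opening in mm.
Only numpy, scipy, OpenCV 4.12 (cv2) and the standard library are available. Lean on these libraries where they do the work, as an engineer would, in place of code of your own. Each camera call takes 0.05 s, during which the arm holds its last target.

## Working session

There is one attempt and no reset: what is moved stays moved. The work goes in short steps, Python scripts to look and compute and a tool call to move; the robot and the scene stay as the last step left them, time stands still between calls to the robot, and variables do not carry over. Pictures are saved under pics/ and viewed, and the job is handed in when it is done.

Besides the shell and the picture viewer there is one more tool, called as name([rows], argument=value, ...), one row to a line, values as JSON. carry_out: Moves the arm, as the interface text tells. Its arguments: {"type":"object","properties":{"deltas":{"type":"array"},"hand":{"type":"number"},"squeeze":{"type":"number"}},"required":["deltas"]}

```bash
mkdir -p pics; ls
cat > h.py <<'E'
import numpy as np, cv2
from scipy.spatial.transform import Rotation as R
from station import observe, eyes, manip
def cam(n):
    p=eyes.camera_params(n); return np.array(p["mtx"]),np.array(p["xyz"]),p["orientation"]
def Rc(o):
    o=np.array(o,float)
    return o if o.shape==(3,3) else R.from_euler('xyz',o).as_matrix()
def ray(n,px):
    K,t,o=cam(n); d=Rc(o)@np.linalg.inv(K)@np.array([px[0],px[1],1.]); return t,d
def at_z(n,px,z):
    t,d=ray(n,px); return t+d*(z-t[2])/d[2]
def dep(n,px,D):
    t,d=ray(n,px); u,v=int(round(px[0])),int(round(px[1])); return t+d*D[v,u]
def proj(n,P):
    K,t,o=cam(n); q=K@(Rc(o).T@(np.array(P)-t)); return q[:2]/q[2]
def tri(a,b):
    (t1,d1),(t2,d2)=a,b
    A=np.stack([d1,-d2],1); s=np.linalg.lstsq(A,t2-t1,rcond=None)[0]
    p,q=t1+s[0]*d1,t2+s[1]*d2; return (p+q)/2,np.linalg.norm(p-q)
def snap(n,f):
    im,D=eyes.capture(n); cv2.imwrite('pics/'+f,cv2.cvtColor(im,cv2.COLOR_RGB2BGR)); np.save('/tmp/'+f+'.npy',D); return im,D
E
python3 - <<'E'
from h import *
np.set_printoptions(precision=1,suppress=True)
s=observe(); print(s)
D={}
for n in("scene","top"):
    print(n,eyes.camera_params(n)); D[n]=snap(n,n+'0.png')[1]
for th in["pointer","bar_back","mark","lever_tip","tripod"]:
    r={}
    for n in("scene","top"):
        l=eyes.spot_point(n,th)
        for e in l[:2]:
            print(th,n,e['pixel'],round(e['conf'],2),at_z(n,e['pixel'],50),dep(n,e['pixel'],D[n]))
        if l:r[n]=ray(n,l[0]['pixel'])
    if len(r)==2: print('  tri',tri(r['scene'],r['top']))
E
```

```text
pics
{'t': 0.0, 'joints': array([-1.3,  0.4,  0. ,  1.4, -0. ,  1.4, -0. ]), 'qvel': array([-0.,  0.,  0.,  0.,  0., -0., -0.]), 'joint_torque': array([  0. , -62.8,   0.8, -37.2,   0. ,   0. ,  -0. ]), 'position': array([184.4, 596.6, 230.3]), 'eef_rot': array([-1.6,  0. ,  1.3]), 'wrist_force': array([-0.1, -0.9, -0.4]), 'ft_torque': array([-0.,  0.,  0.]), 'opening': 85.4937446415528}
scene {'mtx': array([[457.9,   0. , 246.4],
       [  0. , 457.9, 190.1],
       [  0. ,   0. ,   1. ]]), 'xyz': array([1241.5, -922. ,  819.6]), 'orientation': array([-2.2,  0. ,  0.6])}
top {'mtx': array([[431.1,   0. , 261.7],
       [  0. , 431.1, 193.8],
       [  0. ,   0. ,   1. ]]), 'xyz': array([ 384.7,  -19.8, 1363.8]), 'orientation': array([-3. ,  0. , -1.6])}
pointer scene [252.1, 200.0] 0.46 [641.8  -0.6  50. ] [610.5  47.4   9.9]
pointer top [262.3, 186.3] 0.72 [631.    0.6  50. ] [639.2   1.3   6.1]
  tri (array([635. ,   3. ,  44.4]), np.float64(7.541656990519517))
bar_back scene [242.5, 196.5] 0.74 [608.   -0.7  50. ] [611.8  -6.3  54.7]
bar_back scene [251.1, 198.1] 0.57 [634.   6.  50.] [599.6  58.6   6.4]
bar_back top [263.1, 198.3] 0.74 [593.2  -0.8  50. ] [599.2  -0.2  12.3]
  tri (array([598.7,   2.9,  43.3]), np.float64(11.286836565742355))
mark scene [256.8, 208.6] 0.49 [676.3 -29.3  50. ] [648.8  14.1  12.6]
mark top [253.5, 183.9] 0.45 [639.5  27.7  50. ] [647.4  29.1   9.2]
  tri (array([645.2,  26.8,   4.4]), np.float64(7.76975948998135))
lever_tip scene [232.1, 182.3] 0.47 [537.4  46.5  50. ] [541.7  40.6  54.7]
lever_tip top [248.5, 218.2] 0.58 [533.   45.8  50. ] [537.4  47.8  11.3]
  tri (array([534.6,  47.1,  48.3]), np.float64(3.7399775346620934))
tripod scene [223.7, 208.8] 0.92 [597.2 -80.9  50. ] [560.1 -32.6   5.7]
tripod top [275.5, 210.2] 0.97 [555.  -37.7  50. ] [553.1 -37.5  64.7]
  tri (array([561.6, -37.2,   8.8]), np.float64(3.3166528732530307))
```

Run:
```python
import cv2
for n in("scene","top"):
    a=cv2.imread(f'pics/{n}0.png'); cv2.imwrite(f'pics/{n}0_full.png',a)
    c=a[150:250,190:310]; cv2.imwrite(f'pics/{n}0_z.png',cv2.resize(c,None,fx=6,fy=6,interpolation=cv2.INTER_CUBIC))
```

```text
(no output)
```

View pics/scene0.png

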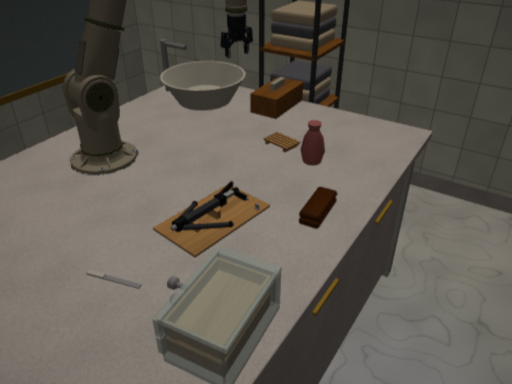

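View pics/top0.png

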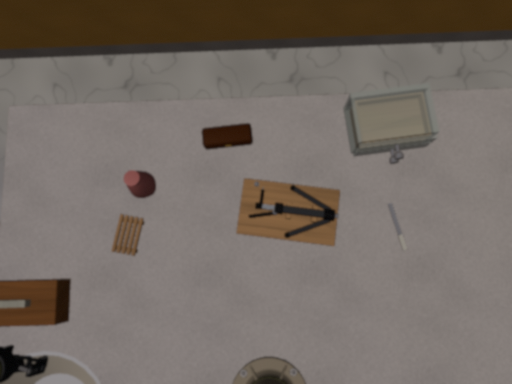

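```bash
sleep 1
```

```text
(no output)
```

View pics/scene0_z.png

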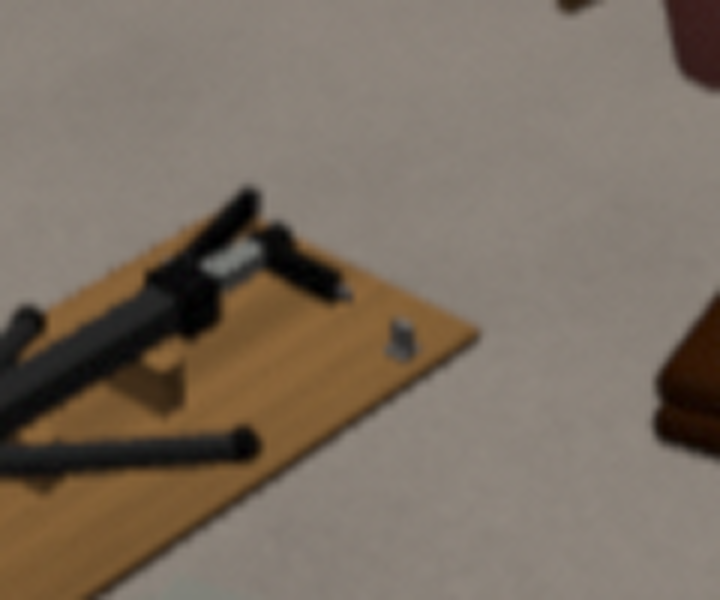

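View pics/top0_z.png

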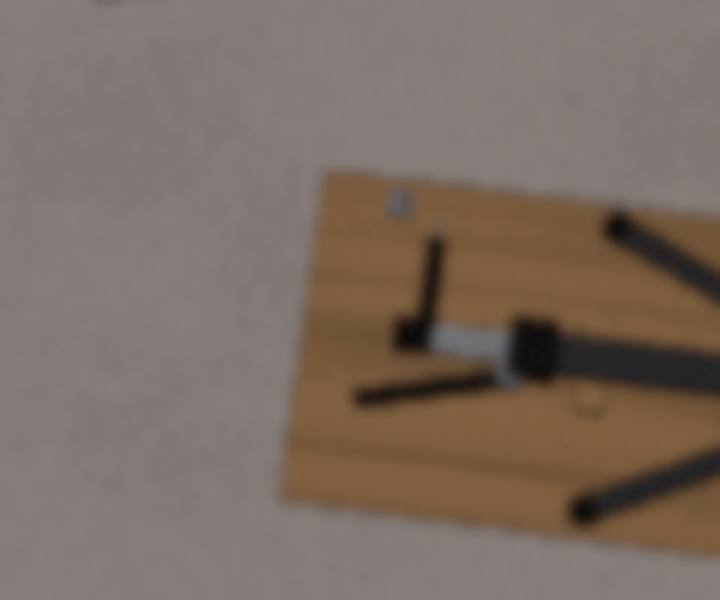

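Both pictures show the tripod with its leg along world +y and the bar's pointer towards +x. In the top view the pointer tip is near (262, 188), the post near (256, 182) and the lever tip near (249, 216). Next I'll zoom in and fit the pose.

Run:
```python
from h import *
def z(n,f,u0,v0,w,h,s):
    a=cv2.imread(f)[v0:v0+h,u0:u0+w]; a=cv2.resize(a,None,fx=s,fy=s,interpolation=cv2.INTER_NEAREST)
    a=np.clip(a.astype(float)*1.6,0,255).astype('uint8')
    for i in range(0,w,5):
        cv2.putText(a,str(u0+i),(i*s,10),0,.35,(0,255,255),1); a[:,i*s]=a[:,i*s]//2
    for i in range(0,h,5):
        cv2.putText(a,str(v0+i),(0,i*s+10),0,.35,(0,255,255),1); a[i*s]=a[i*s]//2
    cv2.imwrite('pics/'+n,a)
z('t_z.png','pics/top0.png',240,175,50,37+8,14)
z('s_z.png','pics/scene0.png',210,175,55,42,14)
```

```text
(no output)
```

View pics/t_z.png

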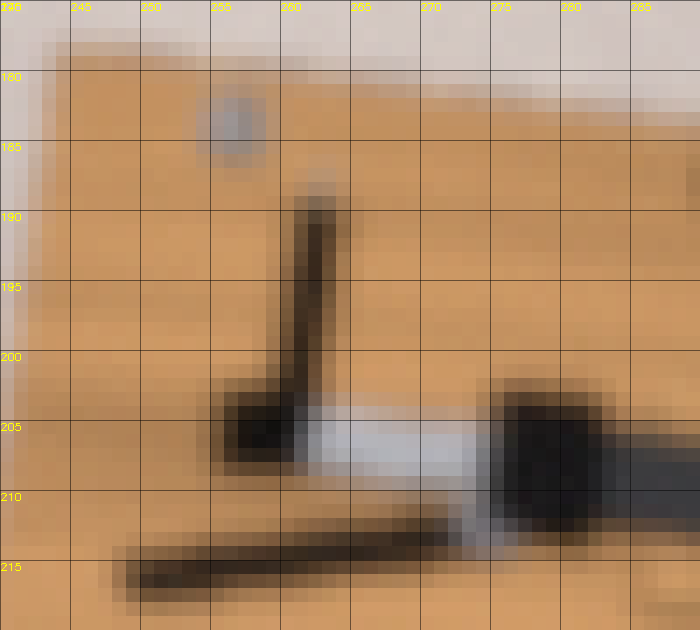

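View pics/s_z.png

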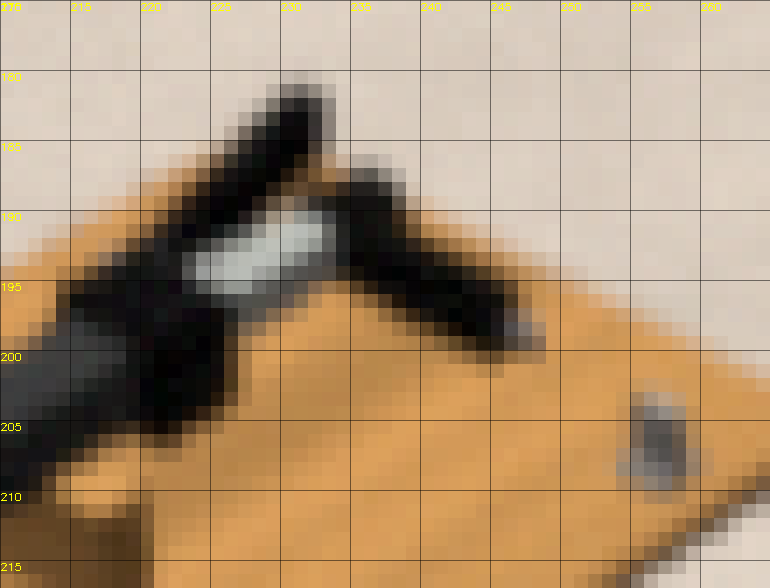

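```bash
cat > fit.py <<'E'
from h import *
from scipy.optimize import least_squares
S=8
CR={'top':(241,176,36,46),'scene':(212,176,54,42)}
C={n:cam(n) for n in CR}
def box(x0,x1,y0,y1,z0,z1):
    return np.array([[x,y,z] for x in(x0,x1) for y in(y0,y1) for z in(z0,z1)],float)
F=[((0,1,3,2),(-1,0,0)),((4,5,7,6),(1,0,0)),((0,1,5,4),(0,-1,0)),((2,3,7,6),(0,1,0)),((1,3,7,5),(0,0,1))]
def pj(n,P,off):
    K,t,o=C[n]; q=(K@(Rc(o).T@(P-t).T)).T; return q[:,:2]/q[:,2:]+off
def render(n,p):
    tx,ty,yaw,lev,mx,fx,bx,by0,by1,leg=p[:10]; off=p[10:12] if n=='scene' else np.zeros(2)
    Rw=R.from_euler('z',yaw).as_matrix(); T=np.array([tx,ty,0])
    Rl=R.from_euler('z',lev).as_matrix(); pv=np.array([-4,14,0.])
    lv=lambda P:(P-pv)@Rl.T+pv
    I=lambda P:P
    L=leg
    items=[('board',box(-200,bx,by0,by1,0,10),I),('mark',box(mx-3,mx+3,-80,-68,10,28),I),
     ('lever',box(-2,78,10,20,41,59),lv),('leg',box(-5,48+L,-7,7,43,57),I),('foot',box(48+L,fx+L,-9,9,41,59),I),
     ('bar',box(38+L,48+L,-52,8,41,59),I),('ptr',box(42+L,44+L,-61,-52,49,51),I),('collar',box(-22,0,-16,16,34,66),I)]
    u0,v0,w,h=CR[n]; im=np.zeros((h*S,w*S),np.uint8); k=0
    cp=C[n][1]
    for nm,B,f in items:
        W=f(B)@Rw.T+T
        rr=(Rl if f is lv else np.eye(3))
        for idx,nv in F:
            nw=Rw@rr@np.array(nv,float)
            k+=1
            Q=W[list(idx)]
            if nw@(cp-Q.mean(0))<=0: continue
            q=(pj(n,Q,off)-[u0,v0]+.5)*S
            cv2.fillPoly(im,[np.round(q*16).astype(np.int32)],k,shift=4)
    return im
def cov(n,p,blur):
    im=render(n,p); u0,v0,w,h=CR[n]; cols=[]
    for k in np.unique(im):
        m=cv2.GaussianBlur((im==k).astype(np.float32),(0,0),blur*S)
        cols.append(cv2.resize(m,(w,h),interpolation=cv2.INTER_AREA).ravel())
    return np.stack(cols,1)
def resid(p,IM,full=False):
    out=[]
    Tw=np.array([p[0],p[1],0]);
    for n in IM:
        u0,v0,w,h=CR[n]; A=cov(n,p,.5); b=IM[n][v0:v0+h,u0:u0+w].reshape(-1,3).astype(float)
        reg=2.0
        AA=np.vstack([A,reg*.1*np.eye(A.shape[1])]); bb=np.vstack([b,reg*.1*np.full((A.shape[1],3),40.)])
        c=np.linalg.lstsq(AA,bb,rcond=None)[0]; r=A@c-b
        # mask near collar
        uu,vv=np.meshgrid(np.arange(w)+u0,np.arange(h)+v0)
        K,t,o=C[n]; d=(Rc(o)@np.linalg.inv(K)@np.stack([uu.ravel(),vv.ravel(),np.ones(w*h)])).T
        X=t+d*((45-t[2])/d[:,2])[:,None]; e=np.array([np.cos(M[2]),np.sin(M[2]),0]); xs=(X-[M[0],M[1],0])@e
        wt=(xs>14).astype(float)
        if full: out.append((n,(A@c).reshape(h,w,3),(r*wt[:,None]).reshape(h,w,3)))
        else: out.append((r*wt[:,None]).ravel())
    return out if full else np.concatenate(out)
M=np.array([590.,-35,1.57])
E
cat > runfit.py <<'E'
import fit; from fit import *
np.set_printoptions(precision=3,suppress=True)
IM={n:cv2.cvtColor(cv2.imread(f'pics/{n}0.png'),cv2.COLOR_BGR2RGB) for n in CR}
# initial guess
P=lambda px,z:at_z('top',px,z)
tip=P((262.3,187),50); m=P((256,183.5),28); fo=P((257.5,205),50); co=P((274.5,207),50); lt=P((249,216),50)
d=fo-co; yaw=np.arctan2(d[1],d[0]); e=np.array([np.cos(yaw),np.sin(yaw),0]); nn=np.array([-e[1],e[0],0])
o=tip-43*e+61*nn; print(yaw,o, 'coll',co,'mark x',(m-o)@e,(m-o)@nn,'lt',(lt-o)@e,(lt-o)@nn)
fit.M[:]=[o[0],o[1],yaw]
c=P((244.5,178),10)
p0=np.array([o[0],o[1],yaw,.245,(m-o)@e,58,(c-o)@e,(c-o)@nn,110,0,0,0.])
free=[0,1,2,3,4,5,6,7,8,10,11]
sc=np.array([1,1,.02,.02,1,1,1,1,3,1,.4,.4])
def f(x): p=p0.copy(); p[free]+=x*sc[free]; return resid(p,IM)
x=np.zeros(len(free))
for st in(1.,.4,.15):
    r=least_squares(f,x,diff_step=None,jac=lambda x:np.stack([(f(x+st*v)-f(x-st*v))/(2*st) for v in np.eye(len(x))],1),loss='soft_l1',f_scale=10); x=r.x
    p=p0.copy(); p[free]+=x*sc[free]; print(r.cost,p)
np.save('/tmp/p.npy',p)
J=r.jac; print('sd',np.sqrt(np.diag(np.linalg.inv(J.T@J))*2*r.cost/J.shape[0])*sc[free])
for n,a,rr in resid(p,IM,True):
    u0,v0,w,h=CR[n]
    b=IM[n][v0:v0+h,u0:u0+w]; v=np.hstack([b,np.clip(a,0,255),np.clip(128+rr,0,255)]).astype('uint8')
    cv2.imwrite(f'pics/fit_{n}.png',cv2.resize(v[...,::-1],None,fx=4.8,fy=4.8,interpolation=cv2.INTER_NEAREST))
E
python3 runfit.py
```

```text
1.4198468928111665 [561.987 -32.697  50.   ] coll [565.012 -34.976  50.   ] mark x 65.06723523544883 -73.81752366674428 lt 72.5957116774124 33.54762218017138
154249.51256898989 [563.662 -34.265   1.424   0.258  67.412  59.279 109.391 -89.219  87.23
   0.     -0.932   0.484]
154249.51256898989 [563.662 -34.265   1.424   0.258  67.412  59.279 109.391 -89.219  87.23
   0.     -0.932   0.484]
154189.5516371107 [563.671 -34.268   1.424   0.258  67.412  59.277 109.393 -89.218  87.229
   0.     -0.933   0.483]
sd [0.044 0.035 0.001 0.001 0.103 0.061 0.045 0.051 0.189 0.019 0.015]
```

View pics/fit_top.png

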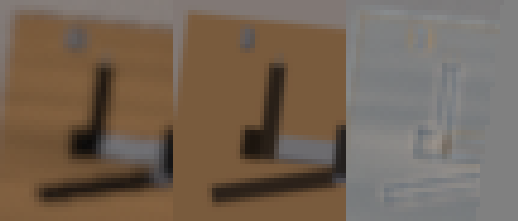

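View pics/fit_scene.png

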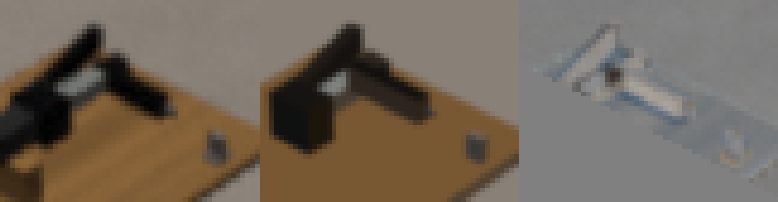

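Run:
```python
# per-camera mark estimates
exec(open('runfit.py').read().split('# initial')[0])
p=np.load('/tmp/p.npy'); fit.M[:]=p[:3]
for n in CR:
    for mx in np.arange(62,74,1.):
        q=p.copy(); q[4]=mx; print(n,mx,round(np.sum(resid(q,{n:IM[n]})**2)))
s=observe(); print(s['t'],s['position'],s['eef_rot'],s['joints'])
```

```text
top 62.0 103853
top 63.0 102356
top 64.0 100471
top 65.0 99606
top 66.0 98665
top 67.0 98744
top 68.0 98974
top 69.0 100253
top 70.0 101734
top 71.0 103196
top 72.0 104947
top 73.0 107202
scene 62.0 457841
scene 63.0 450424
scene 64.0 445923
scene 65.0 443802
scene 66.0 441535
scene 67.0 440008
scene 68.0 439812
scene 69.0 440552
scene 70.0 443075
scene 71.0 447404
scene 72.0 453950
scene 73.0 460539
0.6 [184.509 597.121 231.298] [-1.571  0.     1.271] [-1.334  0.383  0.016  1.37  -0.006  1.388 -0.046]
```

```bash
cat > sim.py <<'E'
from h import *
def sim(rows,s=None):
    s=s or observe(); p=np.array(s['position']); r=R.from_euler('xyz',s['eef_rot'])
    for d,w in rows: p=p+r.apply(d); r=r*R.from_rotvec(w)
    return p,r.as_euler('xyz')
def tri_frame(P,T=(563.67,-34.27,1.424)):
    d=np.array(P[:2])-T[:2]; e=np.array([np.cos(T[2]),np.sin(T[2])]); return d@e, d@np.array([-e[1],e[0]])
E
python3 - <<'E'
from sim import *
for a in(-4,-3,0):
  for z in(-46,-48,-50):
    p,e=sim([([a,0,z],[0,.0886,0])]*16); print(a,z,p,e,tri_frame(p))
E
```

```text
-4 -46 [521.65914857   8.11429812 231.29010804] [-1.57082668e+00  5.66452815e-05 -1.46480319e-01] (np.float64(35.78353112209606), np.float64(47.7585517493483))
-4 -48 [538.41799918 -16.03741161 231.28962029] [-1.57082668e+00  5.66452815e-05 -1.46480319e-01] (np.float64(14.342890549627816), np.float64(27.647284055845123))
-4 -50 [555.17684978 -40.18912134 231.28913253] [-1.57082668e+00  5.66452815e-05 -1.46480319e-01] (np.float64(-7.097750022840437), np.float64(7.53601636234183))
-3 -46 [533.73500341  16.49372342 231.28919545] [-1.57082668e+00  5.66452815e-05 -1.46480319e-01] (np.float64(45.83916496189388), np.float64(37.03823149266079))
-3 -48 [550.49385401  -7.65798631 231.2887077 ] [-1.57082668e+00  5.66452815e-05 -1.46480319e-01] (np.float64(24.398524389425514), np.float64(16.926963799157598))
-3 -50 [567.25270462 -31.80969604 231.28821994] [-1.57082668e+00  5.66452815e-05 -1.46480319e-01] (np.float64(2.9578838169572523), np.float64(-3.184303894345582))
0 -46 [569.96256791  41.63199932 231.28645768] [-1.57082668e+00  5.66452815e-05 -1.46480319e-01] (np.float64(76.0060664812869), np.float64(4.877270722598089))
0 -48 [586.72141851  17.48028959 231.28596992] [-1.57082668e+00  5.66452815e-05 -1.46480319e-01] (np.float64(54.56542590881868), np.float64(-15.233996970905315))
0 -50 [603.48026912  -6.67142014 231.28548216] [-1.57082668e+00  5.66452815e-05 -1.46480319e-01] (np.float64(33.12478533635058), np.float64(-35.34526466440859))
```

carry_out([
  [[-3, 0, -48], [0, 0.0886, 0]],
  [[-3, 0, -48], [0, 0.0886, 0]],
  [[-3, 0, -48], [0, 0.0886, 0]],
  [[-3, 0, -48], [0, 0.0886, 0]],
  [[-3, 0, -48], [0, 0.0886, 0]],
  [[-3, 0, -48], [0, 0.0886, 0]],
  [[-3, 0, -48], [0, 0.0886, 0]],
  [[-3, 0, -48], [0, 0.0886, 0]],
], hand=75, squeeze=30)

```text
t: 1.4
position: [479.9, 362.0, 228.9]
eef_rot: [-1.565, 0.001, 0.556]
wrist_force: [0.8, 0.1, 0.0]
opening: 75.7
```

carry_out([
  [[-3, 0, -48], [0, 0.0886, 0]],
  [[-3, 0, -48], [0, 0.0886, 0]],
  [[-3, 0, -48], [0, 0.0886, 0]],
  [[-3, 0, -48], [0, 0.0886, 0]],
  [[-3, 0, -48], [0, 0.0886, 0]],
  [[-3, 0, -48], [0, 0.0886, 0]],
  [[-3, 0, -48], [0, 0.0886, 0]],
  [[-3, 0, -48], [0, 0.0886, 0]],
  [[0, 0, 0], [0, 0, 0]],
])

```text
t: 2.3
position: [546.6, -32.6, 228.8]
eef_rot: [-1.569, -0.001, -0.199]
wrist_force: [0.8, -0.7, 0.1]
opening: 74.9
```

Run:
```python
from sim import *
s=observe(); print(s['t'],s['position'],s['eef_rot'],tri_frame(s['position']),s['wrist_force'],s['joints'])
```

```text
2.3 [546.60195172 -32.63852185 228.75984864] [-1.56856968e+00 -1.42919257e-03 -1.99401715e-01] (np.float64(-0.8826066184753993), np.float64(17.12311299103011)) [ 0.78379575 -0.65767877  0.09019838] [-0.50256338  0.23663601  0.60683364  1.61466615 -0.14015439  1.33195839
 -0.07516591]
```

carry_out([
  [[5, 30, 18], [0, -0.052, 0]],
  [[0, 45, 0], [0, 0, 0]],
  [[0, 35, 0], [0, 0, 0]],
  [[0, 0, 0], [0, 0, 0]],
])

```text
t: 2.7
position: [557.5, -17.6, 118.8]
eef_rot: [-1.566, -0.008, -0.15]
wrist_force: [-0.6, 0.1, 0.0]
opening: 74.9
```

Run:
```python
from sim import *
s=observe(); print(s['t'],s['position'],s['eef_rot'],tri_frame(s['position']),s['wrist_force'],s['opening'])
for n in('scene','top'): snap(n,n+'1.png')
```

```text
2.7 [557.52899994 -17.64534437 118.80201164] [-1.56578515 -0.00843507 -0.15027569] (np.float64(15.54761130123644), np.float64(8.506635016430064)) [-0.599069    0.09074972  0.02537866] 74.89066217288523
```

View pics/scene1.png

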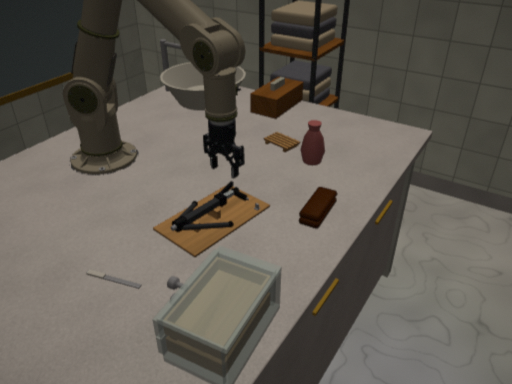

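View pics/top1.png

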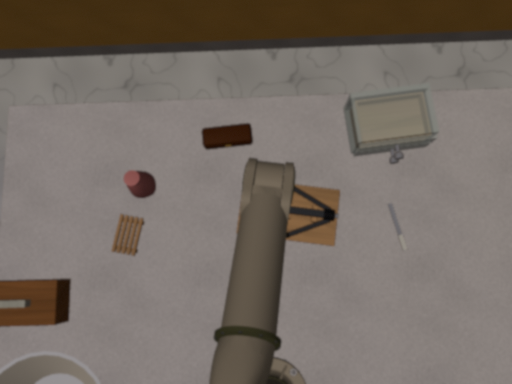

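Run:
```python
from sim import *
s=observe(); r=R.from_euler('xyz',s['eef_rot'])
for k in(37.5,52,-37.5,-52):
  for z in(-11,11): print(k,z,proj('scene',s['position']+r.apply([k,-9,z])))
a=cv2.imread('pics/scene1.png')[130:215,190:275]
a=np.clip(cv2.resize(a,None,fx=7,fy=7,interpolation=cv2.INTER_NEAREST)*1.8,0,255).astype('uint8')
for i in range(0,85,5):
    cv2.putText(a,str(190+i),(i*7,10),0,.35,(0,255,255),1);cv2.putText(a,str(130+i),(0,i*7+10),0,.35,(0,255,255),1); a[:,i*7]//=2; a[i*7]//=2
cv2.imwrite('pics/s1z.png',a)
```

```text
37.5 -11 [231.64070673 176.77133121]
37.5 11 [236.96035322 173.64164791]
52 -11 [235.37668363 178.50979435]
52 11 [240.69167285 175.34222972]
-37.5 -11 [213.05525855 168.12295959]
-37.5 11 [218.39074971 165.17838739]
-52 -11 [209.59855952 166.51445289]
-52 11 [214.93565187 163.60369609]
```

View pics/s1z.png

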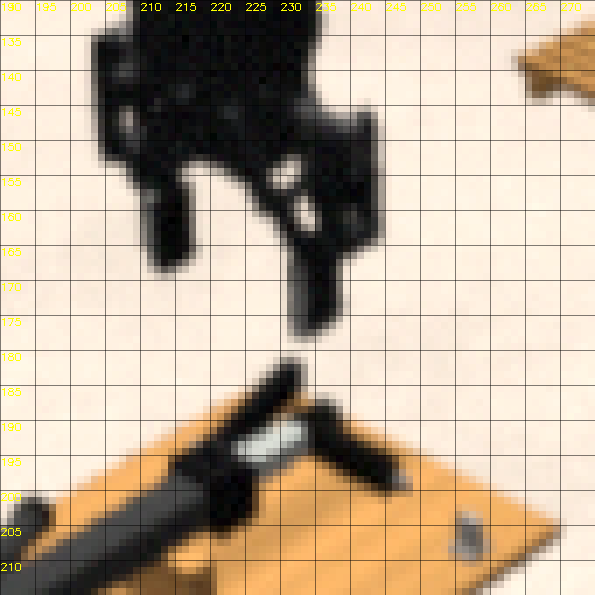

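carry_out([
  [[-3.5, 25, 0.5], [-0.005, 0, 0.008]],
  [[0, 25, 0], [0, 0, 0]],
  [[0, 20, 0], [0, 0, 0]],
  [[0, 0, 0], [0, 0, 0]],
])

```text
t: 3.2
position: [565.7, -16.5, 62.8]
eef_rot: [-1.565, -0.023, -0.15]
wrist_force: [-0.3, 0.2, -0.2]
opening: 74.7
```

Run:
```python
from sim import *
s=observe(); print(s['t'],s['position'],s['eef_rot'],tri_frame(s['position']),s['wrist_force'],s['opening'])
```

```text
3.2 [565.69659332 -16.54471961  62.83463205] [-1.56497386 -0.02296675 -0.14970688] (np.float64(17.83106978005677), np.float64(0.5878741364884189)) [-0.28485565  0.15717355 -0.22935857] 74.70052207409394
```

carry_out([
  [[-11.4, 0, -1.8], [-0.006, -0.003, 0.023]],
  [[0, 0, 0], [0, 0, 0]],
])

```text
t: 3.4
position: [555.8, -16.7, 66.9]
eef_rot: [-1.57, -0.003, -0.146]
wrist_force: [0.3, -0.5, -0.0]
opening: 75.2
```

```bash
cat > st.py <<'E'
from sim import *
np.set_printoptions(precision=4,suppress=True)
s=observe(); print(s['t'],s['position'],s['eef_rot'],tri_frame(s['position']),s['wrist_force'],s['opening'])
E
python3 st.py
```

```text
3.4 [555.8202 -16.7186  66.9087] [-1.5703 -0.0031 -0.1464] (np.float64(16.21445674282063), np.float64(10.33260710432141)) [ 0.2575 -0.4918 -0.0292] 75.18469977341594
```

carry_out([
  [[-1.5, 8, 0], [0, 0, 0.003]],
  [[-1, 8, 0], [0, 0, 0.002]],
  [[-1, 8, 0], [0, 0, 0.002]],
  [[0, 0, 0], [0, 0, 0]],
])

```text
t: 3.8
position: [554.3, -15.8, 44.5]
eef_rot: [-1.568, -0.001, -0.146]
wrist_force: [-0.2, 0.1, 0.1]
opening: 75.1
```

```bash
python3 st.py
```

```text
3.8 [554.2642 -15.8174  44.5318] [-1.5682 -0.001  -0.1459] (np.float64(16.878320509169402), np.float64(12.003695492883052)) [-0.2348  0.0543  0.0822] 75.13362901920355
```

carry_out([
  [[-1, 8, -0.5], [0, 0, 0.002]],
  [[-1, 8, 0], [0, 0, 0.002]],
  [[-0.5, 5.5, 0], [0, 0, 0.002]],
  [[0, 0, 0], [0, 0, 0]],
])

```text
t: 4.2
position: [550.9, -16.1, 20.3]
eef_rot: [-1.569, 0.007, -0.146]
wrist_force: [0.2, -0.2, -0.3]
opening: 74.9
```

```bash
python3 st.py
python3 - <<'E'
from sim import *
snap('scene','scene2.png')
a=cv2.imread('pics/scene2.png')[140:225,190:275]
a=np.clip(cv2.resize(a,None,fx=7,fy=7,interpolation=cv2.INTER_NEAREST)*2.,0,255).astype('uint8')
for i in range(0,85,5):
    cv2.putText(a,str(190+i),(i*7,10),0,.35,(0,255,255),1);cv2.putText(a,str(140+i),(0,i*7+10),0,.35,(0,255,255),1)
cv2.imwrite('pics/s2z.png',a)
E
```

```text
4.2 [550.9401 -16.0582  20.33  ] [-1.5688  0.007  -0.1461] (np.float64(16.15395032849842), np.float64(15.256828204080724)) [ 0.1912 -0.1894 -0.3157] 74.87737071523168
```

View pics/s2z.png

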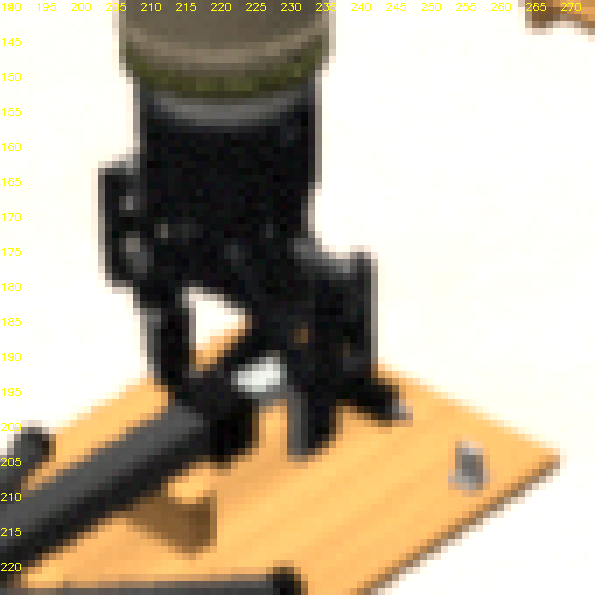

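carry_out([
  [[0, 0, 4], [0, 0, -0.006]],
  [[0, 0, 3], [0, 0, 0]],
  [[0, 0, 0], [0, 0, 0]],
])

```text
t: 4.55
position: [552.8, -8.6, 21.2]
eef_rot: [-1.569, -0.001, -0.146]
wrist_force: [-0.2, 0.1, 0.0]
opening: 75.1
```

carry_out([
  [[0, 0, 3], [0, 0, 0]],
  [[0, 0, 0], [0, 0, 0]],
])

```text
t: 4.75
position: [553.5, -5.4, 21.6]
eef_rot: [-1.569, -0.002, -0.146]
wrist_force: [-0.5, -1.7, -0.9]
opening: 74.8
```

carry_out([
  [[0, 0, 3], [0, 0, 0]],
  [[0, 0, 0], [0, 0, 0]],
])

```text
t: 4.95
position: [553.8, -3.0, 21.6]
eef_rot: [-1.569, -0.002, -0.147]
wrist_force: [-0.7, -0.5, -0.9]
opening: 74.9
```

```bash
python3 st.py
```

```text
4.95 [553.8196  -2.9547  21.6082] [-1.5694 -0.0016 -0.147 ] (np.float64(29.53770370757969), np.float64(14.324965514921116)) [-0.6584 -0.5329 -0.8843] 74.88918815305536
```

carry_out([
  [[0, 0, 5], [0, 0, 0]],
  [[0, 0, 5], [0, 0, 0]],
  [[0, 0, 5], [0, 0, 0]],
  [[0, 0, 0], [0, 0, 0]],
])

```text
t: 5.35
position: [556.2, 12.3, 21.6]
eef_rot: [-1.57, -0.002, -0.148]
wrist_force: [0.2, -1.5, -0.6]
opening: 75.0
```

```bash
python3 st.py
python3 - <<'E'
from sim import *
snap('scene','scene3.png');snap('top','top3.png')
b=[]
for n,(u,v) in(('scene3',(205,165)),('top3',(235,170))):
    a=cv2.imread(f'pics/{n}.png')[v:v+60,u:u+60]
    a=np.clip(cv2.resize(a,None,fx=6.6,fy=6.6,interpolation=cv2.INTER_NEAREST)*2.,0,255).astype('uint8')
    for i in range(0,60,5):
        cv2.putText(a,str(u+i),(int(i*6.6),10),0,.35,(0,255,255),1);cv2.putText(a,str(v+i),(0,int(i*6.6)+10),0,.35,(0,255,255),1)
    b.append(a)
cv2.imwrite('pics/s3z.png',np.hstack(b))
E
```

```text
5.35 [556.2398  12.2568  21.6198] [-1.5701 -0.0017 -0.1484] (np.float64(44.93960345681498), np.float64(14.155774878939878)) [ 0.2252 -1.547  -0.5708] 74.97745726833317
```

View pics/s3z.png

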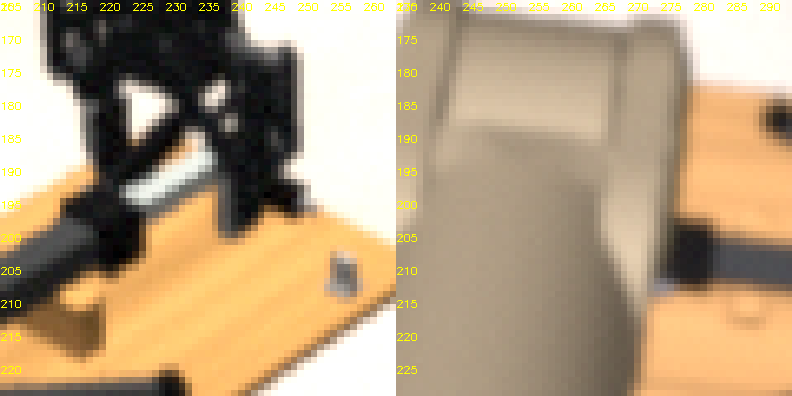

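```bash
cat > legfit.py <<'E'
import fit,sys; from fit import *
p=np.load('/tmp/p.npy'); fit.M[:]=p[:3]
np.set_printoptions(precision=2,suppress=True)
def run(f,u0,u1,v0,v1,legs):
    fit.CR={'scene':(u0,v0,u1-u0,v1-v0)}
    IM={'scene':cv2.cvtColor(cv2.imread(f),cv2.COLOR_BGR2RGB)}
    c=[]
    for L in legs:
        q=p.copy(); q[9]=L
        c.append(np.sum(resid(q,IM)**2))
    c=np.array(c); i=np.clip(c.argmin(),1,len(c)-2); k=np.polyfit(legs[i-1:i+2],c[i-1:i+2],2)
    print(f,'leg',-k[1]/2/k[0],'cost',c.min().round(),c.max().round())
# predicted pixels
def px(P,off): 
    Rw=R.from_euler('z',p[2]).as_matrix(); return fit.pj('scene',(Rw@np.array(P)+[p[0],p[1],0])[None],off)[0]
if __name__=='__main__':
    run('pics/scene0.png',242,254,190,204,np.arange(-4,5,1.))
    for a in sys.argv[2:]:
        L=float(a); q=px([43+L,-57,50],p[10:12]); u,v=map(int,q.round()); print(L,q)
        run(sys.argv[1],u-4,u+7,v-7,v+6,np.arange(L-5,L+6,1.))
    r=eyes.spot_point('scene','pointer'); print(r[:2], px([43,-61,50],p[10:12]),px([43+18,-61,50],p[10:12]))
E
python3 legfit.py pics/scene3.png 16 18 20
```

```text
pics/scene0.png leg 8.921705544385661 cost 18919.0 94967.0
16.0 [250.45 196.46]
pics/scene3.png leg 24.85683902933315 cost 105741.0 336499.0
18.0 [250.9  196.17]
pics/scene3.png leg 24.525948070324855 cost 64858.0 178221.0
20.0 [251.34 195.88]
pics/scene3.png leg 24.61397385646998 cost 60574.0 133099.0
[{'pixel': [254.3, 196.4], 'conf': 0.58}] [247.88 199.29] [251.91 196.67]
```

```bash
cat > ov.py <<'E'
import sys; from fit import *
p=np.load('/tmp/p.npy')
def ov(n,f,p,out,u0,v0,w,h,s=13):
    a=cv2.imread(f)[v0:v0+h,u0:u0+w]; a=np.clip(cv2.resize(a,None,fx=s,fy=s,interpolation=cv2.INTER_NEAREST)*1.8,0,255).astype('uint8')
    tx,ty,yaw,lev,mx,fx,bx,by0,by1,L=p[:10]; off=p[10:12] if n=='scene' else np.zeros(2)
    Rw=R.from_euler('z',yaw).as_matrix(); Rl=R.from_euler('z',lev).as_matrix(); pv=np.array([-4,14,0.])
    for B,c,l in [(box(mx-3,mx+3,-80,-68,10,28),(0,0,255),0),(box(-2,78,10,20,41,59),(0,255,0),1),(box(0,38+L,-7,7,43,57),(255,0,0),0),(box(38+L,48+L,-52,8,41,59),(255,0,255),0),(box(43+L,43.01+L,-61,-52,50,50.01),(255,255,0),0),(box(-22,0,-16,16,34,66),(0,255,255),0),(box(-200,bx,by0,by1,0,10),(255,255,255),0)]:
        if l: B=(B-pv)@Rl.T+pv
        q=(pj(n,B@Rw.T+[tx,ty,0],off)-[u0,v0]+.5)*s
        for i in range(8):
            for k in(1,2,4):
                if not i&k: cv2.line(a,tuple(map(int,q[i])),tuple(map(int,q[i|k])),c,1)
    cv2.imwrite(out,a)
if __name__=='__main__':
    ov('scene','pics/scene0.png',p,'pics/ov_s.png',212,176,55,42)
    ov('top','pics/top0.png',p,'pics/ov_t.png',240,175,50,45)
E
python3 ov.py
```

```text
(no output)
```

View pics/ov_s.png

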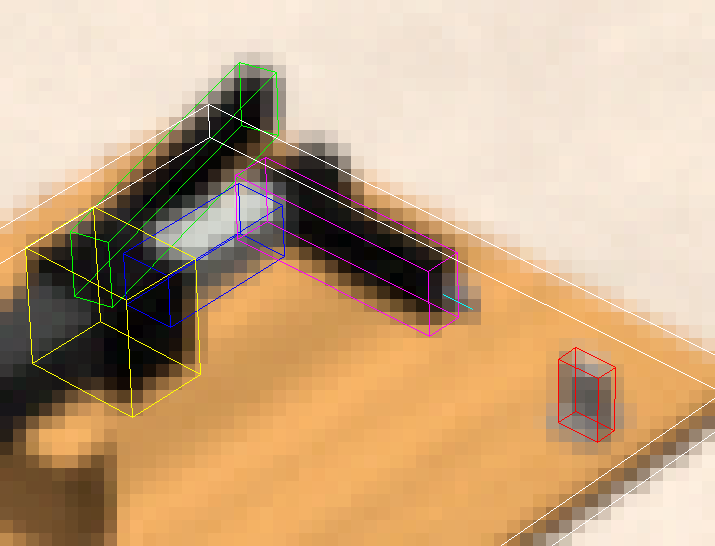

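View pics/ov_t.png

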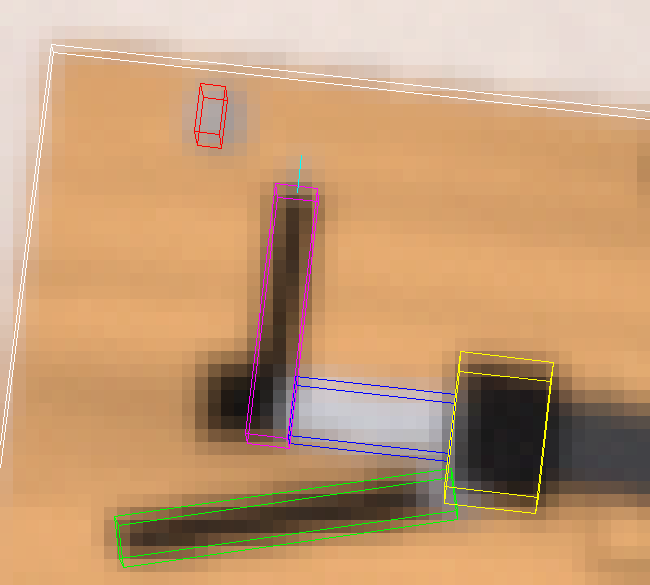

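```bash
cat > cen.py <<'E'
from h import *
np.set_printoptions(precision=2,suppress=True)
p=np.load('/tmp/p.npy'); o=p[:2]; e=np.array([np.cos(p[2]),np.sin(p[2])]); nn=np.array([-e[1],e[0]])
T=lambda P:np.array([(P[:2]-o)@e,(P[:2]-o)@nn])
a=cv2.imread('pics/top0.png').astype(float)
# bar: red channel darkness per row
pts=[]
for v in range(189,200):
    r=a[v,254:270,2] if v<200 else None
    bg=np.interp(np.arange(254,270),[254,255,268,269],[r[0],r[1],r[-2],r[-1]])
    w=np.clip(bg-r,0,None); w[w<.12*w.max()]=0
    u=(w*np.arange(254,270)).sum()/w.sum(); X=at_z('top',(u,v),55); pts.append(T(X)); print(v,round(u,2),pts[-1])
pts=np.array(pts); k=np.polyfit(pts[:,1],pts[:,0],1); print('bar centre x at y=-61',np.polyval(k,-61),'at -30',np.polyval(k,-30),'slope',k[0])
# mark: blue - based (grey vs orange): use b/r ratio
for n,(u0,u1,v0,v1) in{'top':(251,262,180,188),'scene':(250,263,200,213)}.items():
    b=cv2.imread(f'pics/{n}0.png').astype(float); q=b[v0:v1,u0:u1]; s=q[...,2]-q[...,0]; 
    bg=np.median(s); w=np.clip(bg-s-8,0,None)
    if n=='top': w[:1]=0
    print(n); print(w.round().astype(int))
    U,V=np.meshgrid(np.arange(u0,u1),np.arange(v0,v1)); c=((w*U).sum()/w.sum(),(w*V).sum()/w.sum())
    off=p[10:12] if n=='scene' else 0
    print(c,[ (z,T(at_z(n,np.array(c)-off,z))) for z in(19,24,28)])
E
python3 cen.py
```

```text
189 262.23 [ 43.35 -52.11]
190 262.22 [ 43.   -48.99]
191 262.21 [ 42.66 -45.88]
192 262.01 [ 42.9 -42.7]
193 261.91 [ 42.86 -39.56]
194 261.71 [ 43.09 -36.39]
195 261.65 [ 42.9  -33.27]
196 261.56 [ 42.82 -30.14]
197 261.45 [ 42.8  -27.01]
198 261.33 [ 42.79 -23.87]
199 261.09 [ 43.16 -20.7 ]
bar centre x at y=-61 43.0437138249603 at -30 42.911944115919034 slope -0.004250635775524665
top
[[ 0  0  0  0  0  0  0  0  0  0  0]
 [ 0  0  0  0  6 12  8  2  0  0  0]
 [ 0  0  0  4 20 28 26 12  0  0  0]
 [ 0  0  0 12 30 38 34 22  2  0  0]
 [ 0  0  0 14 32 40 36 22  0  0  0]
 [ 0  0  0  8 22 30 28 16  0  0  0]
 [ 0  0  0  0  2  8  8  0  0  0  0]
 [ 0  0  0  0  0  0  0  0  0  0  0]]
(np.float64(256.2), np.float64(183.50190476190477)) [(19, array([ 65.97, -73.94])), (24, array([ 65.69, -73.  ])), (28, array([ 65.45, -72.24]))]
scene
[[ 0  0  0  0  0  0  0  0  0  0  7 22 34]
 [ 0  0  0  0  0  0  0  0  0  0  0  0  6]
 [ 0  0  0  0  0  0  5  0  0  0  0  0  0]
 [ 0  0  0  0  0 20 36 30 14  0  0  0  0]
 [ 0  0  0  0  0 39 57 56 38  0  0  0  0]
 [ 0  0  0  0  0 41 61 60 45  7  0  0  0]
 [ 0  0  0  0  3 43 61 62 48 13  0  0  0]
 [ 0  0  0  0 23 51 62 63 54 33  4  0  0]
 [ 0  0  0  0 39 56 60 63 55 36  7  0  0]
 [ 0  0  0  0 12 29 48 54 34  9  0  0  0]
 [ 0  0  0  0  0  0 12 19  9  0  0  6 19]
 [ 0  0  0  0  0  0  0  0  0  1 11 29 42]
 [ 0  0  0  0  0  0  0  0  4 19 36 45 48]]
(np.float64(257.36526315789473), np.float64(206.91842105263157)) [(19, array([ 64.89, -79.09])), (24, array([ 59.62, -83.6 ])), (28, array([ 55.4, -87.2]))]
```

Run:
```python
import cv2,numpy as np
for f,u0,v0 in(('scene0',240,193),('scene3',241,188)):
    a=cv2.imread(f'pics/{f}.png').astype(int)
    print(f,'red cols',u0); 
    for v in range(v0,v0+13): print(v,a[v,u0:u0+13,2])
    print('blue'); 
    for v in range(v0,v0+13): print(v,a[v,u0:u0+13,0])
```

```text
scene0 red cols 240
193 [ 18  32  54  80 101 114 124 130 130 134 136 136 137]
194 [ 10   8  15  31  52  79 102 118 123 128 133 133 136]
195 [  4   3   1  11  18  33  63 108 122 126 130 130 134]
196 [  6   7   8   4   9  11  45  98 123 129 131 134 135]
197 [ 19   9   0   6   6  18  52  94 123 133 134 135 135]
198 [ 60  35  17   4   6  18  51  79 106 133 137 134 131]
199 [ 98  81  61  39  21  24  47  65  86 132 134 130 127]
200 [116 116 105  90  71  67  93 101 106 129 130 129 130]
201 [122 127 129 127 117 113 131 131 127 128 129 131 133]
202 [128 132 133 137 135 133 131 130 128 128 132 134 135]
203 [133 136 138 137 135 131 129 130 132 132 134 135 135]
204 [137 137 137 134 132 130 130 132 134 135 135 137 137]
205 [137 135 134 132 131 132 133 134 136 136 136 135 134]
blue
193 [  9  17  22  33  44  56  71  89 101 111 118 119 120]
194 [ 10   6   9  17  22  34  46  57  70  89 102 110 117]
195 [  1   3   2  10  12  17  27  45  52  61  72  86 101]
196 [ 8  6  6  3  7  7 20 43 53 54 57 63 75]
197 [11  5  2  4  8 14 38 59 63 57 55 57 59]
198 [22 13  4  1  5 17 48 65 65 58 58 56 54]
199 [40 34 2
[... 1070 characters left out ...]
6 137]
blue
188 [ 11  10   7   7  11  15  20  28  60  95 121 123 124]
189 [ 13   8  13   8  10  16  27  59  98 119 124 124 124]
190 [  7  12  15   8   9  19  42  84 117 123 125 126 126]
191 [ 10   8  10   4   7  18  42  75 100 115 124 125 124]
192 [  9   9  10   8   7   9  20  30  53  83 107 123 125]
193 [  9  12  16   7   7   3   5  11  16  41  84 122 125]
194 [  7   8   9   7   0   5   7   4  11  45  90 120 123]
195 [ 11   8   5  10   8   5   2   3  20  52  88 101 112]
196 [ 7  7  7 13 22 22  7  6 16 36 60 69 84]
197 [14  7 13 23 44 41 37 22 19 36 53 54 61]
198 [13 13 23 41 54 56 54 45 43 49 58 55 55]
199 [20 26 41 55 56 59 60 59 58 58 56 57 56]
200 [38 45 52 58 59 61 60 61 59 58 57 58 56]
```

The scene view shows the pointer now at about (250, 196) and the post at (256.6, 207). Image tracking gives a leg travel of 17.9 mm, and the TCP travel agrees at 17.8 mm. The post fits at tripod x of about 66, so about 5 mm more is needed.

carry_out([
  [[0, 0, 3], [0, 0, 0]],
  [[0, 0, 2.3], [0, 0, 0]],
  [[0, 0, 0], [0, 0, 0]],
])

```text
t: 5.8
position: [556.8, 16.0, 21.6]
eef_rot: [-1.571, -0.002, -0.15]
wrist_force: [-0.5, -0.7, -1.7]
opening: 74.9
```

```bash
python3 st.py
cat > pic.py <<'E'
from sim import *
import sys
k=sys.argv[1]; im,_=snap('scene',f'scene{k}.png')
u,v=215,160
a=cv2.imread(f'pics/scene{k}.png')[v:v+55,u:u+55]
a=np.clip(cv2.resize(a,None,fx=10.8,fy=10.8,interpolation=cv2.INTER_NEAREST)*2.,0,255).astype('uint8')
for i in range(0,55,5):
    cv2.putText(a,str(u+i),(int(i*10.8),10),0,.35,(0,0,255),1);cv2.putText(a,str(v+i),(0,int(i*10.8)+10),0,.35,(0,0,255),1)
cv2.imwrite(f'pics/s{k}z.png',a)
b=im.astype(int)
for v in range(188,200): print(v,b[v,243:259,0])
E
python3 pic.py 4
```

```text
5.8 [556.8025  16.0308  21.6093] [-1.571  -0.0016 -0.1504] (np.float64(48.75531677400786), np.float64(14.151090354017656)) [-0.475  -0.7112 -1.7337] 74.87107245101159
188 [  8  10   7   8  15  28  66 100 125 140 142 144 144 144 143 143]
189 [  9  11  10  12  18  54 110 135 139 141 142 144 145 145 143 144]
190 [  7  10   9  13  20  59 109 128 140 143 143 143 143 143 144 145]
191 [  6   9   2  10  11  28  59  93 118 140 142 143 142 143 141 145]
192 [  7   9   4   6   8  12  15  38  75 127 142 142 141 141 142 144]
193 [  8  10   7   2   1   7  13  19  58 114 140 143 142 144 142 141]
194 [  8   6   8   9   4   4   6  24  63 106 132 141 142 143 143 142]
195 [  7   4  21  42  22   8   7  25  59  86 112 138 140 141 141 143]
196 [  6  17  46  87  68  39  26  36  69  91  97 136 138 140 138 140]
197 [ 13  34  74 119 113  95  78  85 110 122 119 134 135 138 138 140]
198 [ 37  71 107 133 135 135 124 126 136 134 132 133 135 137 136 140]
199 [ 85 113 133 140 142 143 142 138 136 133 135 136 138 140 140 141]
```

View pics/s4z.png

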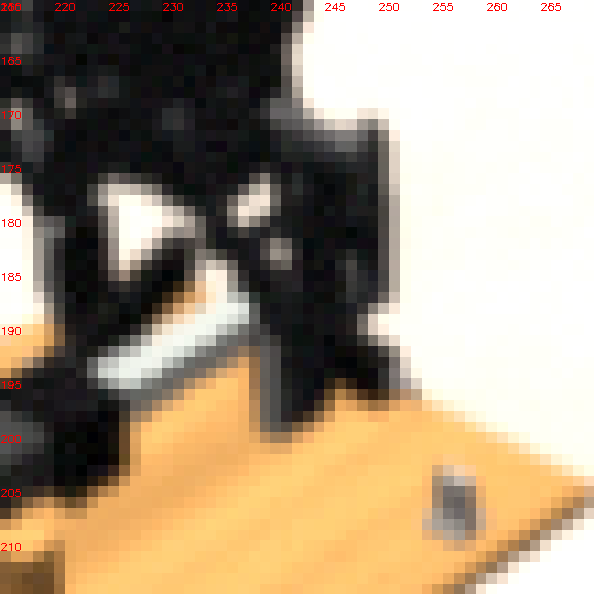

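Run:
```python
from legfit import *
for m in(64,66,68):
    a=px([m,-61,50],0);b=px([m,-74,19],0);t=px([m,-74,28],0);c=px([m+5,-52,50],0); l=px([m-5,-52,41],0)
    print(m,'tip',a,'post',b,'tip-post',a-b,'barRight-post',c-b,'top',t-b,l-b)
```

```text
64 tip [253.51 195.76] post [256.81 205.91] tip-post [ -3.3  -10.16] barRight-post [ -4.47 -11.99] top [ 0.   -2.45] [-6.67 -8.07]
66 tip [253.95 195.47] post [257.25 205.62] tip-post [ -3.3  -10.15] barRight-post [ -4.47 -11.98] top [ 0.   -2.45] [-6.66 -8.07]
68 tip [254.39 195.18] post [257.69 205.32] tip-post [ -3.29 -10.14] barRight-post [ -4.46 -11.97] top [ 0.01 -2.45] [-6.65 -8.06]
```

Shift is consistent (leg ≈ 21.7). The pointer tip at (253.4, 196) against the expected (253.3, 196) is level within about 1 mm, and the top view asks for slightly more. I'll add about 0.7 mm, then begin closing.

carry_out([
  [[2, 0, 1.2], [0, 0, 0]],
  [[2, 0, 0.3], [0, 0, 0]],
  [[0, 0, 0.3], [0, 0, 0]],
], hand=62, squeeze=30)

```text
t: 6.15
position: [561.3, 17.0, 21.8]
eef_rot: [-1.571, -0.002, -0.151]
wrist_force: [1.0, -2.1, 1.2]
opening: 61.8
```

```bash
python3 st.py
```

```text
6.15 [561.3006  16.9647  21.8408] [-1.571  -0.0016 -0.1507] (np.float64(50.33704285902329), np.float64(9.837998589807741)) [ 0.9753 -2.1311  1.1616] 61.761790129378014
```

carry_out([
  [[1.5, 0, 0.1], [0, 0, 0]],
  [[1.5, 0, 0.1], [0, 0, 0]],
  [[0.3, 0, 0.1], [0, 0, 0]],
], hand=44)

```text
t: 6.45
position: [564.3, 16.9, 21.8]
eef_rot: [-1.571, -0.0, -0.151]
wrist_force: [-1.7, -3.3, 2.4]
opening: 44.1
```

```bash
python3 st.py
```

```text
6.45 [564.2981  16.89    21.8446] [-1.5708 -0.0002 -0.1506] (np.float64(50.701670414661066), np.float64(6.861774852029253)) [-1.7259 -3.2535  2.397 ] 44.114037713253566
```

carry_out([
  [[0.3, 0, -0.4], [0, 0, 0]],
  [[0, 0, -0.1], [0, 0, 0]],
  [[0, 0, 0], [0, 0, 0]],
], hand=31)

```text
t: 6.75
position: [564.7, 16.7, 21.8]
eef_rot: [-1.57, -0.0, -0.15]
wrist_force: [-0.5, -1.6, 1.7]
opening: 31.0
```

```bash
python3 st.py;python3 pic.py 5
```

```text
6.75 [564.7322  16.6884  21.8409] [-1.5704 -0.0004 -0.1503] (np.float64(50.565741683685914), np.float64(6.4028639737386985)) [-0.5201 -1.6091  1.7446] 30.982151790023657
188 [  8  10  13  17  56 110 139 142 140 141 143 144 145 144 143 144]
189 [  8   7   7  17  57 109 128 139 140 142 143 143 144 143 143 144]
190 [  6   9   5  13  26  58  90 113 128 140 142 144 144 144 142 144]
191 [  4   3   6   8  10  17  37  61  93 122 140 143 141 142 143 143]
192 [  2   5   6   3  11   8  14  20  44  90 138 143 142 141 142 141]
193 [ 31  21   6   4   8   7   4  14  38  87 137 142 143 142 142 142]
194 [ 82  64  38  17  11   4   3  14  43  87 122 129 141 143 143 144]
195 [115 105  85  63  36  22   7  13  40  71  90 113 137 140 142 142]
196 [118 122 119 105  90  69  40  38  69 100  98 119 138 139 139 140]
197 [118 125 127 127 126 114  97  87 112 131 126 132 136 138 138 140]
198 [123 128 130 135 138 138 136 127 136 135 132 132 135 138 136 139]
199 [128 133 136 140 141 143 143 139 136 133 133 137 138 140 139 140]
```

View pics/s5z.png

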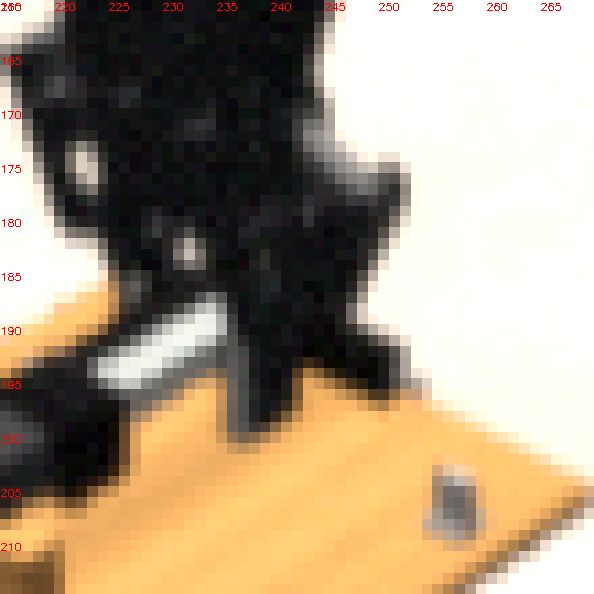

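carry_out([
  [[0, 0, -0.8], [0, 0, 0]],
  [[0, 0, 0], [0, 0, 0]],
])

```text
t: 7.0
position: [564.7, 16.1, 21.8]
eef_rot: [-1.57, -0.001, -0.15]
wrist_force: [-0.1, -1.5, 1.6]
opening: 31.3
```

carry_out([
  [[0, 0, 0], [0, 0, 0]],
  [[0, 0, 0], [0, 0, 0]],
  [[0, 0, 0], [0, 0, 0]],
  [[0, 0, 0], [0, 0, 0]],
], hand=15, squeeze=35)

```text
t: 7.4
position: [563.5, 16.4, 21.9]
eef_rot: [-1.569, 0.002, -0.151]
wrist_force: [-1.5, -0.8, 2.2]
opening: 24.9
```

```bash
python3 st.py;python3 pic.py 6
```

```text
7.4 [563.5259  16.3707  21.9161] [-1.5695  0.0019 -0.1514] (np.float64(50.074979301518866), np.float64(7.549773999602826)) [-1.539  -0.8269  2.194 ] 24.906700973977156
188 [  7  14  20  62 119 139 142 142 141 141 142 143 144 143 143 144]
189 [  5   4  22  59 106 123 137 139 142 143 142 144 144 143 143 143]
190 [  7  10  10  24  47  76 108 122 137 141 142 143 143 143 145 145]
191 [  6   7   6   9  12  26  49  78 110 125 140 143 141 141 144 144]
192 [  9   6   7   6   3  12  15  30  52  97 139 143 142 142 141 142]
193 [ 38  20  10   3   5   4  10  22  52  98 138 142 143 143 143 141]
194 [ 88  66  36  19   8   8   8  20  59  97 130 139 142 143 144 141]
195 [120 105  86  62  37  23  10  20  47  78 104 133 140 140 142 141]
196 [124 122 118 106  89  70  42  34  68  88  96 128 137 138 140 141]
197 [124 125 127 127 126 115  99  87 110 121 118 132 135 138 137 139]
198 [125 128 131 135 137 138 135 128 135 134 131 131 135 137 138 139]
199 [129 133 136 139 141 143 142 139 136 133 134 137 139 140 140 140]
```

View pics/s6z.png

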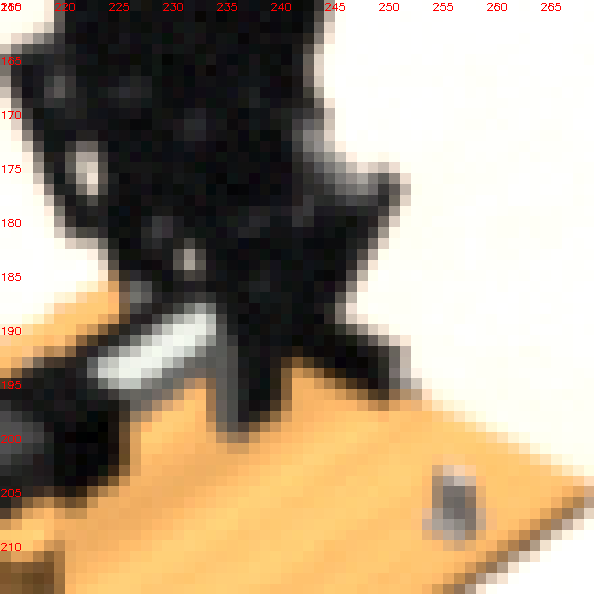

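carry_out([
  [[0, 0, 0], [0, 0, 0]],
  [[0, 0, 0], [0, 0, 0]],
  [[0, 0, 0], [0, 0, 0]],
  [[0, 0, 0], [0, 0, 0]],
  [[0, 0, 0], [0, 0, 0]],
  [[0, 0, 0], [0, 0, 0]],
  [[0, 0, 0], [0, 0, 0]],
  [[0, 0, 0], [0, 0, 0]],
])

```text
t: 8.25
position: [563.5, 16.4, 21.9]
eef_rot: [-1.569, 0.002, -0.152]
wrist_force: [-1.4, -1.9, 1.2]
opening: 25.4
```

```bash
python3 st.py;python3 pic.py 7
python3 - <<'E'
from h import *
snap('top','top7.png')
for th in('lever_tip','pointer','mark'): print(th,eyes.spot_point('scene',th)[:2])
E
```

```text
8.25 [563.4536  16.3592  21.8632] [-1.5695  0.0021 -0.1516] (np.float64(50.053021665824744), np.float64(7.61958853371967)) [-1.4272 -1.8879  1.2114] 25.44434215825936
188 [  7   7  18  61 119 140 143 141 142 141 142 144 144 143 143 143]
189 [  5   8  20  59 106 121 137 141 141 142 142 143 144 144 144 143]
190 [  8   6  10  25  46  76 109 122 138 140 142 143 143 144 144 145]
191 [  3   5   8  11  16  26  47  78 109 125 140 143 142 140 143 143]
192 [  9   5   2   6   5   9  14  31  53  95 138 142 141 141 142 142]
193 [ 37  20  12   8   2  10   7  21  53  97 139 142 143 143 142 142]
194 [ 89  65  36  18   8   8   4  20  57  97 130 140 142 142 142 142]
195 [121 105  86  62  36  18  12  16  48  78 105 132 140 140 141 142]
196 [124 122 118 105  89  70  42  36  66  88  96 127 136 139 139 140]
197 [123 125 125 127 128 115  97  87 109 120 118 132 135 137 138 139]
198 [124 127 131 133 138 138 135 127 135 134 132 133 134 138 136 138]
199 [128 133 136 138 141 144 142 139 137 135 135 135 139 140 140 140]
lever_tip [{'pixel': [239.7, 185.2], 'conf': 0.54}, {'pixel': [310.9, 164.4], 'conf': 0.24}]
pointer [{'pixel': [254.7, 196.2], 'conf': 0.53}]
mark [{'pixel': [257.0, 209.5], 'conf': 0.42}]
```

View pics/top7.png

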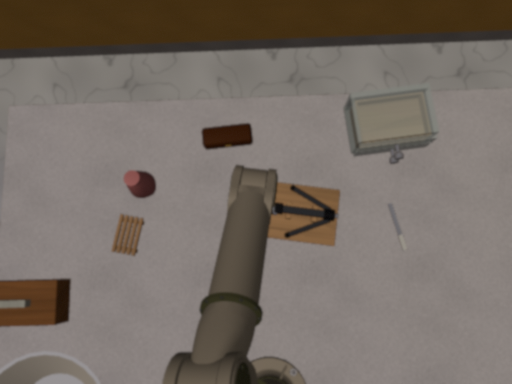

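View pics/scene7.png

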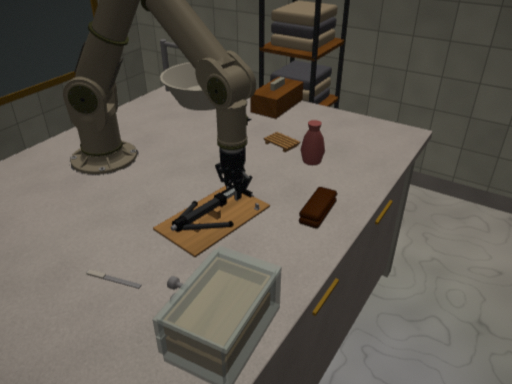

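```bash
python3 - <<'E'
from legfit import *
print(px([78,20,50],p[10:12]),px([78,20,59],p[10:12]),px([78,10,59],p[10:12]))
E
python3 - <<'E'
from h import *
print(manip.sign_off())
E
```

```text
[235.8  184.57] [235.74 182.12] [238.13 183.27]
the job is handed in; nothing more can be done
None
```

The leg is drawn out about 23 mm so the pointer is level with the post, the lever is squeezed shut, and I handed the job in while still holding both. The order was as asked: leg drawn first with a finger behind the cross bar, then the lever shut with 35 N.

**Pointer:** My measurements put it level with the post to within about 1 mm.
- **Top view:** this placed the post at tripod x ≈ 66.0. The arm's travel and the pointer's shift in the scene picture both put the pointer at about 66.
- **Scene view:** reading the pointer tip directly against the post suggested it stands about 1 mm too far out.
- **Network reading:** its noisier pixels suggested somewhat more overshoot. They had been several pixels off earlier, so I discounted them.

**During the final hold:** over 0.8 s the tool moved less than 0.1 mm. The wrist force was about 3 N, and the clock stood at about 8.5 s of the 32 s allowed.

**Lever:** the fingers stopped at about 25 mm, slightly under the 27 mm width of leg and shut lever together. I took that to mean the lever is fully shut. The gripper hid the lever, so I could not confirm this in a picture; the network's reading of the tip was about 4 pixels off the shut position.

**Bystanders:** in the last pictures the vase, nail file, soap rest and sunglasses case appear unmoved.

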